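# Ring for the porter and point out the key and where it goes

## Robot

A 7-joint arm with a two-finger parallel gripper is mounted at the origin on the work surface. World frame = base frame: x ahead of the robot, y to its left, z up, the work surface at z = 0. Lengths are in mm, angles in rad, forces in N, time in s.
With the tool pointing down it reaches from about 425 to 825 mm from the base axis. Payload 3.6 kg.
Tool frame: the origin (TCP) lies between the finger pads, 19 mm behind the fingertips; this is the grasp point; z points along the fingers, y is the line along which they close (so a half turn about z gives the same grasp; the last joint's range is limited). The gripper opens to 85 mm and grips with 20 to 120 N. Pads are 22 mm wide; open, the fingers measure 114 mm over their backs; the gripper's body (76 mm by 85 mm) begins 54 mm behind the grasp point. The pads swing forward as they close: fully open they stand 13 mm farther back than shut.
Start: joints at [1.173, 0.615, -0.013, 1.423, 0.008, 1.103, -0.04], TCP at [236.149, -605.556, 249.997] pointing down, gripper open.
Joint ranges: [-3.12, 3.12], [-0.3, 2.06], [-1.34, 1.32], [0.26, 2.42], [-1.36, 4.5], [0.01, 1.98], [-2.84, 2.84]. Speed limits (rad/s): [2.79, 2.79, 3.14, 3.14, 3.14, 3.14, 3.14].

## Interface

Orientations are given as a unit quaternion [w, x, y, z].
In Python, from workcell import robot gives the robot as it stands.
- The arm moves only by the tool step_arm, never from a script. Its argument "plan" is a list of rows, each an object with "delta_pos": the shift along the tool's x, y, z as a fraction of full scale, a list of three; "dr": the turn, a rotation vector about the tool's x, y, z as a fraction of full scale, a list of three; "gripper": the opening, from 0 (shut) to 1 (fully open). In form: [{"delta_pos": [x, y, z], "dr": [wx, wy, wz], "gripper": gripper}, ...]. A call has 1 to 8 rows; each row is the pose to reach, as a shift and turn from the pose commanded when the call began, along the tool's axes at that moment; what a row does not reach only later rows make up. Full scale, the value 1, is 40 cm for a shift and 90 degrees for a turn. A row lasts 1/12 s, in which the tool goes at most 41.7 mm and 7.16 degrees, less where a joint would pass 70% of its speed; a pose out of reach is approached as far as the arm can. A call with a number of a shift or a turn outside -1 to 1 is refused whole. A call with a gripper value outside its range is refused whole. The fingers move at their own pace and stop on an object; "force" is the grip in N (left out, the last holds). Time passes only in rows, so rows that repeat a pose let the fingers close. It gives the time, the measured TCP pose, the force, the opening and the grip force at its end, in the units of the state.
- robot.get_obs(): the state, without advancing time (a new reading comes with each control period).
- robot.grab_frame(name): name is "scene" or "top" or "wrist"; returns (picture, depth): 480x640x3 uint8, red, green, blue; 480x640 float32, mm along the optical axis (not along the pixel's ray), 0 where there is no reading.
- robot.calibration(name): a dict with "K" (3x3 intrinsics, pixels), "R" (3x3) and "t" (3): a world point X has camera coordinates R X + t; the wrist camera has in their place "T_tool_cam" (4x4, takes a point from camera to tool coordinates, whose origin is the TCP and whose axes are the flange's). Camera axes: x right, y down, z forward; pixel columns grow to the right and rows downward; lengths in mm; the calibration is good to about 2 mm. A picture is of the moment at which its call begins: read the wrist's pose just before it. calibration takes no time and is no camera call.
- robot.hand_in(): hands the job in; it is judged then, once.
The state is a dict: "t": time; "joint_pos": joint angles; "joint_vel": joint speeds; "effort": joint torques, N m; "eef_pos": TCP position; "ee_rot": TCP orientation; "force": force on the tool from outside, world axes, zero at the start; "torque": the same for the moment, N m; "opening": finger opening in mm; "grip_force": force on a finger pad.
Only numpy, scipy, OpenCV 4.12 (cv2) and the standard library are available. Lean on these libraries where they do the work, as an engineer would, in place of code of your own. Each camera call takes 0.05 s, during which the arm holds its last target. There are 200 camera calls.

## Task

Ring the reception bell by gently pressing its plunger well down and letting it come back up. Then show the porter the key with the round blue head by holding the fingertips about 2 cm straight above it for two seconds, and after that show where it goes by holding the fingertips about 2 cm above the middle of the copper pot's mouth for two seconds. Only point: touch nothing but the bell, come down on each thing from overhead, do not hover low over any other key or over the tankard, and do not lift or shove the bell.

Things in the scene. Friction and masses are not known exactly. Their poses are not given: they have to be found in the camera images.
- bell: Loose reception bell, 0.5 kg: brass dome on a round dark wood base 84 mm across; dome top 44 mm above the counter. Origin at the centre of its underside, z up.
- plunger_top (a point): Centre of the flat top of the bell's steel plunger knob, 18 mm across, on the bell's axis; 64 mm above the counter when up. It is pressed straight down.
- plunger (a joint): Travel of the bell's plunger in m: 0 up, 0.010 fully down. Spring return; 1.5 N to start, 4.5 N fully down. It rings past 0.005.
- stand: Fixed dark wooden key stand, a block 70 mm (x) by 240 mm (y) by 55 mm high, with four slots 55 mm apart along its y axis, a key standing upright in each, in any order. Origin at the centre of its underside.
- blue_key_top (a point): Topmost point of the blue key, 122 mm above the counter: the point to point at.
- pot: Loose small copper pot, open at the top, about 100 mm across the mouth and 70 mm high, with two loop handles at the sides (along its y axis), one of the open vessels on the counter. Origin at the centre of its underside.
- pot_rim (a point): Centre of the copper pot's mouth, level with its rim, 70 mm above the counter.
- tankard: Loose pewter-grey tankard, about 84 mm across and 110 mm high, with a side handle towards its +y. Origin at the centre of its underside. To be left alone.
- tankard_rim (a point): Centre of the tankard's mouth, 110 mm above the counter.
- bottle: Loose tall green bottle with a cork, 72 mm across, 250 mm high, easily knocked over. Origin at the centre of its underside. To be left alone.
- doorstop: Loose horseshoe-shaped black iron doorstop lying flat, about 120 mm across and 18 mm high. Origin on the counter at the centre of its curve. To be left alone.
- blue_key: Loose brass key standing upright in a slot of the stand, its head a round blue disc, 38 mm across, 10 mm thick, the flat face towards the stand's x axis; 112 mm long, top 122 mm above the counter. Origin at its foot, z up. The key to point at.
- red_key: Loose brass key standing upright in a slot of the stand, its head a square red plate, 36 mm wide, 10 mm thick, the flat face towards the stand's x axis; 112 mm long, top 122 mm above the counter. Origin at its foot, z up. To be left alone.
- red_key_top (a point): Topmost point of the red key.
- green_key: Loose brass key standing upright in a slot of the stand, its head a green diamond, 38 mm across its points, 10 mm thick, the flat face towards the stand's x axis; 112 mm long, top 122 mm above the counter. Origin at its foot, z up. To be left alone.
- green_key_top (a point): Topmost point of the green key.
- yellow_key: Loose brass key standing upright in a slot of the stand, its head a narrow upright yellow plate, 20 mm wide, 10 mm thick, the flat face towards the stand's x axis; 112 mm long, top 122 mm above the counter. Origin at its foot, z up. To be left alone.
- yellow_key_top (a point): Topmost point of the yellow key.
Not all that is in view belongs to the job. Leave any black look-alike of the blue_key alone. What is shaped like the pot but yellow is not meant.

How it is judged (in metres and radians):
On the way, in this order (a step that is already met when the one before it is completed fails the run):
1. the bell's plunger is pressed at least 5 mm (value of joint plunger above 0.005 m and contact force between the fingers and bell above 0.5 N), for 0.05 s.
2. the bell is released and the tool point dwells 1.5 s above the blue key: within 20 mm sideways of its top, TCP 15 to 60 mm above it (value of joint plunger below 0.0015 m and horizontal distance between the grasp point and blue_key_top below 0.02 m and z of the grasp point in the frame of blue_key_top between 0.015 and 0.06 m), for 1.5 s.
3. the tool point dwells 1.5 s above the copper pot: within 30 mm sideways of the centre of its mouth, TCP 15 to 65 mm above the rim (value of joint plunger below 0.0015 m and horizontal distance between the grasp point and pot_rim below 0.03 m and z of the grasp point in the frame of pot_rim between 0.015 and 0.065 m), for 1.5 s.
At the end, for the whole second after the job is handed in: The plunger is back up (under 1.5 mm), the bell stands upright within 25 mm of where it was, and the keys, pot, tankard, bottle and doorstop are upright, at rest and within 12 mm of where they were (value of joint plunger below 0.0015 m and distance of bell from where it was at the start of the episode below 0.025 m and angle between bell's own z axis and vertical below 0.1 rad and linear speed of each of bell, blue_key, red_key, green_key, yellow_key, pot, tankard, bottle, doorstop below 0.03 m/s and distance of each of blue_key, red_key, green_key, yellow_key, pot, tankard, bottle, doorstop from where it was at the start of the episode below 0.012 m and angle between each of blue_key, red_key, green_key, yellow_key, pot, tankard, bottle, doorstop's own z axis and vertical below 0.15 rad); the robot touches nothing.
It fails at once if the robot touches a key, the stand, the pot or a bystander (contact force between any of the fingers, the arm and blue_key above 0.5 N or contact force between any of the fingers, the arm and red_key above 0.5 N or contact force between any of the fingers, the arm and green_key above 0.5 N or contact force between any of the fingers, the arm and yellow_key above 0.5 N or contact force between any of the fingers, the arm and stand above 0.5 N or contact force between any of the fingers, the arm and pot above 0.5 N or contact force between any of the fingers, the arm and tankard above 0.5 N or contact force between any of the fingers, the arm and bottle above 0.5 N or contact force between any of the fingers, the arm and doorstop above 0.5 N).
It fails at once if the bell is lifted, tipped or pushed more than 25 mm (height (world z) of bell above 0.012 m or angle between bell's own z axis and vertical above 0.2 rad or distance of bell from where it was at the start of the episode above 0.025 m).
It fails at once if the bell is pressed with more than 30 N (contact force between any of the fingers, the arm and bell above 30 N).
It fails at once if the tool point hovers low over another key or over the tankard (within 18 mm sideways of it, TCP less than 55 mm above it) ((horizontal distance between the grasp point and red_key_top below 0.018 m and z of the grasp point in the frame of red_key_top between -0.05 and 0.055 m) or (horizontal distance between the grasp point and green_key_top below 0.018 m and z of the grasp point in the frame of green_key_top between -0.05 and 0.055 m) or (horizontal distance between the grasp point and yellow_key_top below 0.018 m and z of the grasp point in the frame of yellow_key_top between -0.05 and 0.055 m) or (horizontal distance between the grasp point and tankard_rim below 0.018 m and z of the grasp point in the frame of tankard_rim between -0.05 and 0.055 m)).
It also fails if it takes over 70 s, if anything falls off the work surface, if the arm or the gripper's body presses on something with over 40 N, if the wrist force passes 120 N, or if a joint passes its speed limit or range.

## Working session

There is one attempt and no reset: what is moved stays moved. The work goes in short steps, Python scripts to look and compute and a tool call to move; the robot and the scene stay as the last step left them, time stands still between calls to the robot, and variables do not carry over. Pictures are saved under pics/ and viewed, at most 10 in all, crops included, and the job is handed in when it is done.

Besides the shell and the picture viewer there is one more tool, called after "Call:" by a JSON object that holds its "name" and its "arguments", one argument or row to a line. step_arm: Moves the arm, as the interface text tells. Shift numbers are shares of 40 cm and turn numbers shares of 90 degrees, none past 1 either way. Its arguments: {"type":"object","properties":{"plan":{"type":"array","items":{"type":"object","properties":{"delta_pos":{"type":"array","items":{"type":"number","minimum":-1,"maximum":1}},"dr":{"type":"array","items":{"type":"number","minimum":-1,"maximum":1}},"gripper":{"type":"number"}}}},"force":{"type":"number"}},"required":["plan"]}

```bash
mkdir -p pics
cat > h.py <<'E'
import numpy as np, cv2
from workcell import robot
def world(name,depth,obs=None):
    c=robot.calibration(name);K=np.array(c["K"]);h,w=depth.shape
    u,v=np.meshgrid(np.arange(w),np.arange(h))
    P=np.stack([(u-K[0,2])/K[0,0]*depth,(v-K[1,2])/K[1,1]*depth,depth],-1)
    R=np.array(c["R"]);t=np.array(c["t"]).ravel()
    return (P-t)@R
E
python3 - <<'E'
from h import *
for n in("top","scene"):
    p,d=robot.grab_frame(n);cv2.imwrite(f"pics/{n}.png",p[...,::-1]);np.savez(f"{n}.npz",p=p,d=d)
    c=robot.calibration(n);R=np.array(c["R"]);print(n,np.round(c["K"],1).tolist(),np.round(-R.T@np.ravel(c["t"])),np.round(R,2).tolist())
o=robot.get_obs();print(o["t"],o["eef_pos"],o["ee_rot"],o["opening"])
E
```

```text
top [[445.1, 0.0, 318.8], [0.0, 445.1, 235.7], [0.0, 0.0, 1.0]] [ 321.   19. 1174.] [[-0.01, -1.0, 0.02], [-0.99, 0.0, -0.15], [0.15, -0.03, -0.99]]
scene [[594.9, 0.0, 319.2], [0.0, 594.9, 235.5], [0.0, 0.0, 1.0]] [1098. -898.  850.] [[0.83, 0.56, -0.0], [0.31, -0.47, -0.83], [-0.46, 0.68, -0.56]]
0.1 [ 235.94584113 -604.96875339  248.95728595] [-1.14817198e-03  9.82761505e-01  1.84874166e-01 -2.21235495e-04] 85.31057347601104
```

View pics/top.png

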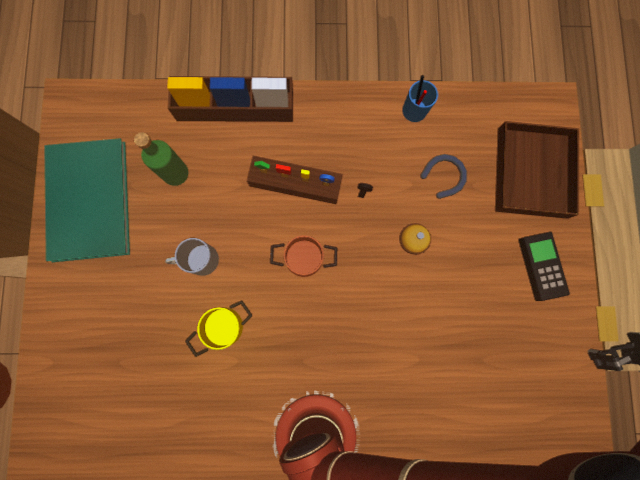

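View pics/scene.png

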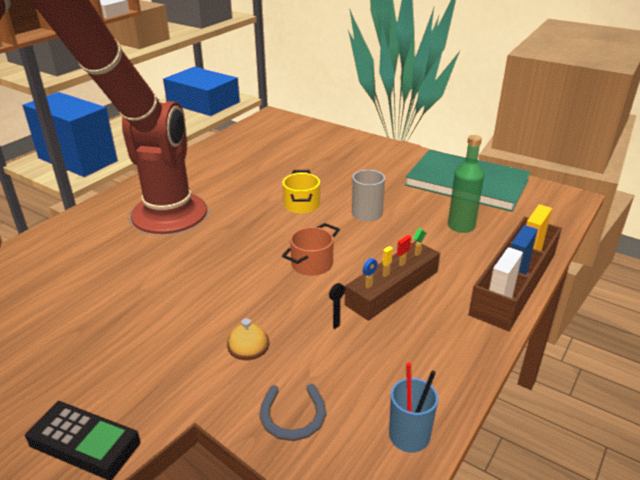

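The top view shows the bell at (416,238), its steel knob at about (420,236), the blue key head at (327,178) and the copper pot at (304,256). The scene view shows the same things at (247,338), (370,267) and (312,250).
- **Blue key look-alikes:** black key (364,189), blue box in the tray (229,91), blue pen cup (420,100), and the red, yellow and green keys at (283,169), (305,172) and (262,164).
- **Pot look-alikes:** yellow pot (219,328), tankard (194,256), open box (538,170).

By the description I choose the round blue head at (327,178) and the copper pot at (304,256).

```bash
cat >> h.py <<'E'
def ray(name,uv,z):
    c=robot.calibration(name);R=np.array(c["R"]);t=np.ravel(c["t"]);o=-R.T@t
    d=R.T@np.linalg.inv(c["K"])@np.array([*uv,1.]);return o+d*(z-o[2])/d[2]
E
python3 - <<'E'
from h import *
boxes={"top":dict(blue=(312,165,342,192),pot=(268,230,340,285),bell=(395,220,436,258)),
"scene":dict(blue=(355,252,382,285),pot=(285,222,340,275),bell=(222,312,275,362))}
ims=[]
for n in boxes:
    f=np.load(n+".npz");p,d=f["p"],f["d"];W=world(n,d);hsv=cv2.cvtColor(p,cv2.COLOR_RGB2HSV).astype(int);H,S,V=hsv[...,0],hsv[...,1],hsv[...,2]
    print(n,"table z",np.median(W[300:400,400:500,2] if n=="top" else W[330:400,100:200,2]))
    for k,(a,b,c,e) in boxes[n].items():
        m=np.zeros(d.shape,bool);m[b:e,a:c]=1
        if k=="blue": q=m&(H>100)&(H<130)&(S>120)
        if k=="bell": q=m&(S<90)&(V>110)&(W[...,2]>40)
        if k=="pot": q=m&(W[...,2]>60)&(W[...,2]<80)&(H<12)
        vs,us=np.nonzero(q);w=W[q]
        print(k,len(us),"px",us.mean().round(1),vs.mean().round(1),"ext",us.min(),us.max(),vs.min(),vs.max(),"wmed",np.median(w,0).round(1),"min",w.min(0).round(),"max",w.max(0).round())
        for z in dict(blue=(103,122),bell=(60,64),pot=(70,))[k]: print("   ray z",z,ray(n,(us.mean(),vs.mean()),z).round(1))
        if k=="bell":
            q=m&(W[...,2]>8)&(W[...,2]<70);print("   bell all",W[q].min(0).round(),W[q].max(0).round())
a=np.load("top.npz")["p"][140:290,240:440];b=np.load("scene.npz")["p"][220:370,220:420]
im=np.hstack([cv2.resize(x,(400,300),interpolation=cv2.INTER_CUBIC) for x in(a,b)]);cv2.imwrite("pics/crop.png",im[...,::-1])
E
```

```text
top table z 2.1193394082187273
blue 66 px 326.6 176.8 ext 320 333 174 180 wmed [630.5 -27.6 121.1] min [625. -44.  93.] max [639. -12. 125.]
   ray z 103 [635.8 -28.7 103. ]
   ray z 122 [630.2 -27.9 122. ]
pot 387 px 304.1 254.3 ext 270 336 235 274 wmed [447.3  27.8  68.2] min [397. -53.  60.] max [495. 113.  76.]
   ray z 70 [445.9  27.6  70. ]
bell 39 px 420.1 235.1 ext 417 423 232 238 wmed [ 494.8 -266.7   65.2] min [ 487. -279.   43.] max [ 503. -258.   69.]
   ray z 60 [ 495.5 -267.8   60. ]
   ray z 64 [ 494.8 -266.8   64. ]
   bell all [ 453. -307.    8.] [ 539. -215.   69.]
scene table z 1.9746920899916525
blue 144 px 369.3 266.6 ext 363 376 258 274 wmed [637.1 -34.6 110.7] min [627. -49.  92.] max [643. -14. 126.]
   ray z 103 [632.  -25.3 103. ]
   ray z 122 [643.9 -47.5 122. ]
pot 552 px 311.5 241.7 ext 285 338 223 263 wmed [454.   23.1  66.6] min [399. -56.  60.] max [499. 113.  76.]
   ray z 70 [453.8  21.5  70. ]
bell 67 px 245.9 322.7 ext 242 250 319 329 wmed [ 499.3 -267.1   65.4] min [ 489. -276.   46.] max [ 507. -256.   69.]
   ray z 60 [ 495.9 -264.5   60. ]
   ray z 64 [ 498.9 -267.7   64. ]
   bell all [ 460. -309.    8.] [ 541. -229.   69.]
```

View pics/crop.png

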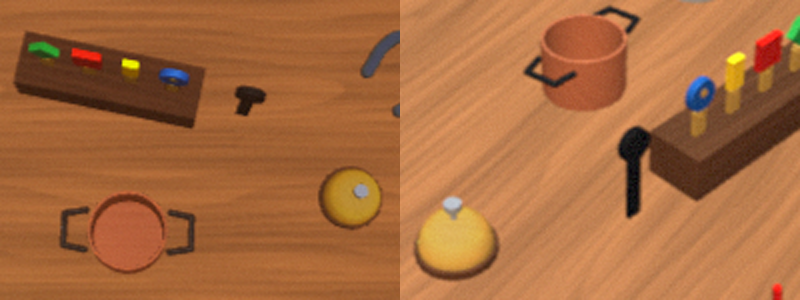

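The crop confirms the choice: round blue ring head in the end slot, with the black key standing off the stand. The plunger is at about (496,-267), the blue key at (632,-27) and the pot mouth at (449,26). I'll shut the fingers and travel high towards the bell.

Call:
{"name": "step_arm", "arguments": {
  "plan": [
    {"delta_pos": [0.064, -0.039, 0], "dr": [0, 0, 0], "gripper": 0},
    {"delta_pos": [0.128, -0.078, 0], "dr": [0, 0, 0], "gripper": 0},
    {"delta_pos": [0.192, -0.117, 0], "dr": [0, 0, 0], "gripper": 0},
    {"delta_pos": [0.256, -0.156, 0], "dr": [0, 0, 0], "gripper": 0},
    {"delta_pos": [0.32, -0.195, 0], "dr": [0, 0, 0], "gripper": 0},
    {"delta_pos": [0.384, -0.234, 0], "dr": [0, 0, 0], "gripper": 0},
    {"delta_pos": [0.448, -0.273, 0], "dr": [0, 0, 0], "gripper": 0},
    {"delta_pos": [0.512, -0.312, 0], "dr": [0, 0, 0], "gripper": 0}
  ],
  "force": 20
}}

```text
t: 0.77
eef_pos: [382.1, -413.4, 249.6]
ee_rot: [-0.0, 0.983, 0.185, -0.0]
force: [0.2, -0.7, -0.3]
opening: -0.3
grip_force: 0.0
```

```bash
cat >> h.py <<'E'
from scipy.spatial.transform import Rotation as Ro
def go(x,y,z):
    o=robot.get_obs();R=Ro.from_quat(o["ee_rot"],scalar_first=True)
    p=np.array(o["eef_pos"]);print("t",round(o["t"],2),p.round(1),"F",np.round(o["force"],1),"open",round(o["opening"],1),"tilt",R.as_matrix()[:,2].round(3))
    print("delta frac",(R.inv().apply(np.array([x,y,z])-p)/400).round(4))
E
python3 -c "
from h import *
go(496,-267,250)"
```

```text
t 0.77 [ 382.1 -413.4  249.6] F [ 0.2 -0.7 -0.3] open -0.3 tilt [-0.001  0.001 -1.   ]
delta frac [ 0.3983 -0.2375 -0.0009]
```

Call:
{"name": "step_arm", "arguments": {
  "plan": [
    {"delta_pos": [0.066, -0.04, 0], "dr": [0, 0, 0], "gripper": 0},
    {"delta_pos": [0.133, -0.08, 0], "dr": [0, 0, 0], "gripper": 0},
    {"delta_pos": [0.2, -0.12, 0], "dr": [0, 0, 0], "gripper": 0},
    {"delta_pos": [0.266, -0.16, 0], "dr": [0, 0, 0], "gripper": 0},
    {"delta_pos": [0.333, -0.2, 0], "dr": [0, 0, 0], "gripper": 0},
    {"delta_pos": [0.38, -0.23, 0], "dr": [0, 0, 0], "gripper": 0},
    {"delta_pos": [0.399, -0.238, 0], "dr": [0, 0, 0], "gripper": 0},
    {"delta_pos": [0.399, -0.238, 0], "dr": [0, 0, 0], "gripper": 0}
  ]
}}

```text
t: 1.43
eef_pos: [497.2, -265.8, 249.6]
ee_rot: [-0.001, 0.982, 0.187, 0.0]
force: [-0.7, 0.3, 0.2]
opening: -0.0
grip_force: 0.0
```

Run:
```python
from h import *
go(496,-267,100)
o=robot.get_obs();p,d=robot.grab_frame("wrist");cv2.imwrite("pics/w1.png",p[...,::-1])
c=robot.calibration("wrist");T=np.array(c["T_tool_cam"]);K=np.array(c["K"]);print(T.round(2).tolist())
u,v=np.meshgrid(np.arange(640),np.arange(480))
P=np.stack([(u-K[0,2])/K[0,0]*d,(v-K[1,2])/K[1,1]*d,d],-1)@T[:3,:3].T+T[:3,3]
W=P@Ro.from_quat(o["ee_rot"],scalar_first=True).as_matrix().T+o["eef_pos"]
q=(d>0)&(np.hypot(W[...,0]-496,W[...,1]+267)<60)
S=cv2.cvtColor(p,cv2.COLOR_RGB2HSV)[...,1]
k=q&(W[...,2]>58)&(W[...,2]<75)
print("knob",k.sum(),W[k].mean(0).round(1),W[k].min(0).round(),W[k].max(0).round())
b=q&(W[...,2]>15)&(W[...,2]<50);print("dome",b.sum(),W[b].min(0).round(),W[b].max(0).round())
```

```text
t 1.43 [ 497.2 -265.8  249.6] F [-0.7  0.3  0.2] open -0.0 tilt [ 0.     0.001 -1.   ]
delta frac [-0.0041  0.0022  0.3741]
[[-0.0, -0.96, -0.3, 76.35], [1.0, -0.0, 0.0, 0.64], [-0.0, -0.3, 0.96, -124.4], [0.0, 0.0, 0.0, 1.0]]
knob 307 [ 497.8 -266.6   64.1] [ 489. -276.   58.] [ 506. -258.   66.]
dome 3668 [ 460. -303.   15.] [ 534. -230.   45.]
```

View pics/w1.png

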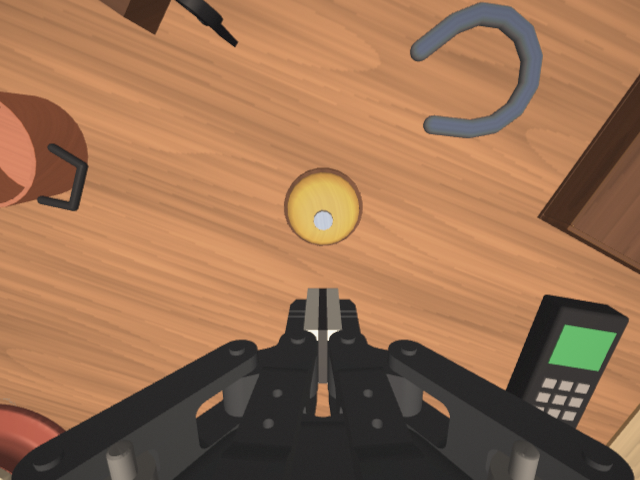

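The wrist view shows the bell at (323,207), with its knob at (323,220) right under the shut fingertips. The knob measures (497.5,-266.7), within 1 mm of the TCP, so I go straight down to just above it.

Call:
{"name": "step_arm", "arguments": {
  "plan": [
    {"delta_pos": [0, 0.002, 0.06], "dr": [0, 0, 0], "gripper": 0},
    {"delta_pos": [0, 0.002, 0.13], "dr": [0, 0, 0], "gripper": 0},
    {"delta_pos": [0, 0.002, 0.2], "dr": [0, 0, 0], "gripper": 0},
    {"delta_pos": [0, 0.002, 0.27], "dr": [0, 0, 0], "gripper": 0},
    {"delta_pos": [0, 0.002, 0.33], "dr": [0, 0, 0], "gripper": 0},
    {"delta_pos": [0, 0.002, 0.37], "dr": [0, 0, 0], "gripper": 0},
    {"delta_pos": [0, 0.002, 0.39], "dr": [0, 0, 0], "gripper": 0},
    {"delta_pos": [0, 0.002, 0.39], "dr": [0, 0, 0], "gripper": 0}
  ]
}}

```text
t: 2.15
eef_pos: [493.4, -270.8, 92.2]
ee_rot: [-0.001, 0.983, 0.183, -0.002]
force: [0.1, -0.2, -0.6]
opening: 0.1
grip_force: 0.0
```

```bash
python3 -c "
from h import *
go(497.5,-266.7,75)"
```

```text
t 2.15 [ 493.4 -270.8   92.2] F [ 0.1 -0.2 -0.6] open 0.1 tilt [-0.005  0.    -1.   ]
delta frac [ 0.0133 -0.0058  0.0429]
```

Call:
{"name": "step_arm", "arguments": {
  "plan": [
    {"delta_pos": [0, 0, 0], "dr": [0, 0, 0], "gripper": 0},
    {"delta_pos": [0, 0, 0], "dr": [0, 0, 0], "gripper": 0}
  ]
}}

```text
t: 2.32
eef_pos: [496.4, -270.3, 95.3]
ee_rot: [0.001, 0.983, 0.184, 0.001]
force: [-0.4, 0.6, 0.5]
opening: -0.2
grip_force: 0.0
```

```bash
python3 -c "
from h import *
go(497.5,-266.7,75)"
```

```text
t 2.32 [ 496.4 -270.3   95.3] F [-0.4  0.6  0.5] open -0.2 tilt [ 0.002 -0.002 -1.   ]
delta frac [ 0.0057 -0.0075  0.0506]
```

Call:
{"name": "step_arm", "arguments": {
  "plan": [
    {"delta_pos": [0.005, -0.007, 0], "dr": [0, 0, 0], "gripper": 0},
    {"delta_pos": [0.005, -0.007, 0.01], "dr": [0, 0, 0], "gripper": 0},
    {"delta_pos": [0.005, -0.007, 0.02], "dr": [0, 0, 0], "gripper": 0},
    {"delta_pos": [0.005, -0.007, 0.03], "dr": [0, 0, 0], "gripper": 0},
    {"delta_pos": [0.005, -0.007, 0.03], "dr": [0, 0, 0], "gripper": 0}
  ]
}}

```text
t: 2.73
eef_pos: [497.0, -265.4, 81.5]
ee_rot: [-0.0, 0.983, 0.185, 0.0]
force: [-0.0, 0.5, 2.2]
opening: -0.2
grip_force: 0.9
```

```bash
python3 -c "
from h import *
go(497.5,-266.7,75)"
```

```text
t 2.73 [ 497.  -265.4   81.5] F [-0.   0.5  2.2] open -0.2 tilt [ 0.  0. -1.]
delta frac [-0.0001  0.0035  0.0163]
```

Contact at about 2 N. I press on to about 8 mm in small steps.

Call:
{"name": "step_arm", "arguments": {
  "plan": [
    {"delta_pos": [0, 0, 0.005], "dr": [0, 0, 0], "gripper": 0},
    {"delta_pos": [0, 0, 0.01], "dr": [0, 0, 0], "gripper": 0},
    {"delta_pos": [0, 0, 0.013], "dr": [0, 0, 0], "gripper": 0},
    {"delta_pos": [0, 0, 0.013], "dr": [0, 0, 0], "gripper": 0}
  ]
}}

```text
t: 3.07
eef_pos: [497.0, -265.5, 76.8]
ee_rot: [-0.0, 0.983, 0.185, 0.0]
force: [-0.4, 0.3, 3.4]
opening: 0.2
grip_force: 1.6
```

Run:
```python
from h import *
go(497.5,-266.7,75)
p,d=robot.grab_frame("scene");cv2.imwrite("pics/press.png",cv2.resize(p[260:380,180:320],None,fx=4,fy=4)[...,::-1])
for _ in range(3): robot.grab_frame("scene"); o=robot.get_obs(); print(np.round(o["eef_pos"],1),np.round(o["force"],1))
```

```text
t 3.07 [ 497.  -265.5   76.8] F [-0.4  0.3  3.4] open 0.2 tilt [ 0.  0. -1.]
delta frac [-0.      0.0033  0.0045]
[ 497.  -265.5   77. ] [-0.9  0.7  3.9]
[ 497.  -265.5   77. ] [0.  1.2 3. ]
[ 497.  -265.5   77. ] [-0.3  0.9  2.1]
```

View pics/press.png

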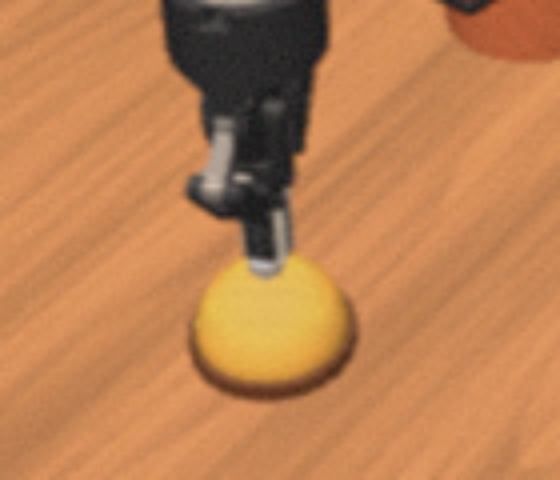

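The picture shows the fingertips on the knob at (265,265), pressing it down, with the dome upright. A force of about 3.1 N means roughly 5–6 mm of travel, which is marginal, so I press 2 mm further.

Call:
{"name": "step_arm", "arguments": {
  "plan": [
    {"delta_pos": [0, 0, 0.003], "dr": [0, 0, 0], "gripper": 0},
    {"delta_pos": [0, 0, 0.006], "dr": [0, 0, 0], "gripper": 0},
    {"delta_pos": [0, 0, 0.006], "dr": [0, 0, 0], "gripper": 0}
  ]
}}

```text
t: 3.52
eef_pos: [497.0, -265.5, 74.3]
ee_rot: [-0.0, 0.983, 0.185, 0.0]
force: [0.0, 0.3, 4.2]
opening: -0.4
grip_force: 1.9
```

Run:
```python
from h import *
go(497.5,-266.7,75)
f=[]
for _ in range(6): robot.grab_frame("top"); o=robot.get_obs(); f.append([*o["eef_pos"],o["force"][2]])
print(np.mean(f,0).round(2))
```

```text
t 3.52 [ 497.  -265.5   74.3] F [0.  0.3 4.2] open -0.4 tilt [ 0.  0. -1.]
delta frac [ 0.0001  0.0032 -0.0016]
[ 497.03 -265.46   74.48    3.76]
```

At 3.8 N and TCP z 74.5 the plunger is about 8 mm down, well past ringing. I go straight up.

Call:
{"name": "step_arm", "arguments": {
  "plan": [
    {"delta_pos": [0, 0, -0.02], "dr": [0, 0, 0], "gripper": 0},
    {"delta_pos": [0, 0, -0.05], "dr": [0, 0, 0], "gripper": 0},
    {"delta_pos": [0, 0, -0.1], "dr": [0, 0, 0], "gripper": 0},
    {"delta_pos": [0, 0, -0.18], "dr": [0, 0, 0], "gripper": 0},
    {"delta_pos": [0, 0, -0.26], "dr": [0, 0, 0], "gripper": 0},
    {"delta_pos": [0, 0, -0.34], "dr": [0, 0, 0], "gripper": 0},
    {"delta_pos": [0, 0, -0.41], "dr": [0, 0, 0], "gripper": 0},
    {"delta_pos": [0, 0, -0.44], "dr": [0, 0, 0], "gripper": 0}
  ]
}}

```text
t: 4.48
eef_pos: [497.6, -267.1, 254.7]
ee_rot: [0.002, 0.983, 0.184, 0.002]
force: [0.8, 0.6, -0.4]
opening: -0.1
grip_force: 0.0
```

Run:
```python
from h import *
robot.grab_frame("top");robot.grab_frame("top")
p,d=robot.grab_frame("scene");W=world("scene",d)[312:362,222:275]
print("knob max z",W[...,2].max().round(1))
go(632,-27,250)
```

```text
knob max z 850.1
t 4.63 [ 496.4 -266.2  251. ] F [-0.7  0.3 -1.3] open 0.1 tilt [ 0.001 -0.001 -1.   ]
delta frac [ 0.5327 -0.4345  0.0021]
```

Call:
{"name": "step_arm", "arguments": {
  "plan": [
    {"delta_pos": [0.05, -0.041, 0], "dr": [0, 0, 0], "gripper": 0},
    {"delta_pos": [0.13, -0.106, 0], "dr": [0, 0, 0], "gripper": 0},
    {"delta_pos": [0.21, -0.171, 0], "dr": [0, 0, 0], "gripper": 0},
    {"delta_pos": [0.29, -0.237, 0], "dr": [0, 0, 0], "gripper": 0},
    {"delta_pos": [0.37, -0.302, 0], "dr": [0, 0, 0], "gripper": 0},
    {"delta_pos": [0.45, -0.367, 0], "dr": [0, 0, 0], "gripper": 0},
    {"delta_pos": [0.51, -0.416, 0], "dr": [0, 0, 0], "gripper": 0},
    {"delta_pos": [0.532, -0.434, 0], "dr": [0, 0, 0], "gripper": 0}
  ]
}}

```text
t: 5.3
eef_pos: [632.6, -19.0, 247.4]
ee_rot: [-0.003, 0.982, 0.189, -0.001]
force: [0.2, 0.0, -0.6]
opening: 0.1
grip_force: 0.0
```

```bash
cat >> h.py <<'E'
def wrist(name):
    for _ in range(4): robot.grab_frame("top")
    o=robot.get_obs();p,d=robot.grab_frame("wrist");cv2.imwrite(f"pics/{name}.png",p[...,::-1])
    c=robot.calibration("wrist");T=np.array(c["T_tool_cam"]);K=np.array(c["K"])
    u,v=np.meshgrid(np.arange(640),np.arange(480))
    P=np.stack([(u-K[0,2])/K[0,0]*d,(v-K[1,2])/K[1,1]*d,d],-1)@T[:3,:3].T+T[:3,3]
    W=P@Ro.from_quat(o["ee_rot"],scalar_first=True).as_matrix().T+o["eef_pos"];W[d==0]=np.nan
    return p,W,cv2.cvtColor(p,cv2.COLOR_RGB2HSV).astype(int)
E
python3 - <<'E'
from h import *
p,W,h=wrist("w2");H,S=h[...,0],h[...,1]
m=(H>100)&(H<130)&(S>120)&(W[...,2]>85)&(W[...,2]<130)
vs,us=np.nonzero(m);print("blue",m.sum(),us.mean(),vs.mean(),np.median(W[m],0).round(1),W[m].min(0).round(),W[m].max(0).round())
t=m&(W[...,2]>115);print("top",t.sum(),W[t].mean(0).round(1))
go(632,-27,161)
E
```

```text
blue 805 321.29813664596276 228.15652173913043 [636.1 -26.4 118.1] [626. -47.  91.] [643. -10. 124.]
top 525 [634.7 -27.7 119.8]
t 5.55 [630.7 -30.  249.3] F [ 0.1 -0.4 -0.5] open 0.1 tilt [-0.003 -0.003 -1.   ]
delta frac [ 0.0065 -0.0061  0.2207]
```

View pics/w2.png

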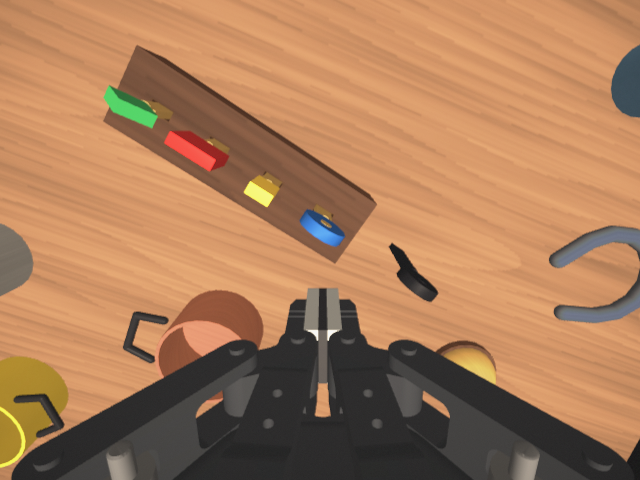

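The wrist view shows the blue disc at (321,228), straight ahead of the fingers, with the yellow key at (262,189) and the black look-alike at (412,280) clear of it. The key top is at about (634,-28), so I come down from overhead to TCP z of about 161.

Call:
{"name": "step_arm", "arguments": {
  "plan": [
    {"delta_pos": [0.007, -0.003, 0.02], "dr": [0, 0, 0], "gripper": 0},
    {"delta_pos": [0.007, -0.003, 0.06], "dr": [0, 0, 0], "gripper": 0},
    {"delta_pos": [0.007, -0.003, 0.1], "dr": [0, 0, 0], "gripper": 0},
    {"delta_pos": [0.007, -0.003, 0.14], "dr": [0, 0, 0], "gripper": 0},
    {"delta_pos": [0.007, -0.003, 0.17], "dr": [0, 0, 0], "gripper": 0},
    {"delta_pos": [0.007, -0.003, 0.19], "dr": [0, 0, 0], "gripper": 0},
    {"delta_pos": [0.007, -0.003, 0.21], "dr": [0, 0, 0], "gripper": 0},
    {"delta_pos": [0.007, -0.003, 0.22], "dr": [0, 0, 0], "gripper": 0}
  ]
}}

```text
t: 6.22
eef_pos: [633.6, -25.5, 161.4]
ee_rot: [0.0, 0.983, 0.184, -0.001]
force: [-0.4, -0.1, -0.0]
opening: 0.0
grip_force: 0.0
```

Run:
```python
from h import *
for _ in range(4): robot.grab_frame("top")
go(634,-28,161)
```

```text
t 6.42 [634.6 -24.6 163. ] F [ 0.3 -0.1 -0.2] open -0.1 tilt [ 0.001  0.    -1.   ]
delta frac [-0.0045  0.0073  0.0051]
```

Call:
{"name": "step_arm", "arguments": {
  "plan": [
    {"delta_pos": [-0.003, 0.006, 0.003], "dr": [0, 0, 0], "gripper": 0},
    {"delta_pos": [-0.003, 0.006, 0.003], "dr": [0, 0, 0], "gripper": 0},
    {"delta_pos": [-0.003, 0.006, 0.003], "dr": [0, 0, 0], "gripper": 0},
    {"delta_pos": [-0.003, 0.006, 0.003], "dr": [0, 0, 0], "gripper": 0},
    {"delta_pos": [-0.003, 0.006, 0.003], "dr": [0, 0, 0], "gripper": 0},
    {"delta_pos": [-0.003, 0.006, 0.003], "dr": [0, 0, 0], "gripper": 0},
    {"delta_pos": [-0.003, 0.006, 0.003], "dr": [0, 0, 0], "gripper": 0},
    {"delta_pos": [-0.003, 0.006, 0.003], "dr": [0, 0, 0], "gripper": 0}
  ]
}}

```text
t: 7.08
eef_pos: [634.0, -27.0, 161.3]
ee_rot: [-0.0, 0.983, 0.185, 0.0]
force: [-0.0, -0.7, -0.3]
opening: 0.1
grip_force: 0.0
```

Run:
```python
from h import *
f=[]
for _ in range(40): robot.grab_frame("top"); f.append(robot.get_obs()["eef_pos"])
print(np.mean(f,0).round(1),np.ptp(f,0).round(1))
p,W,h=wrist("w3")
H,S=h[...,0],h[...,1];t=(H>100)&(H<130)&(S>120)&(W[...,2]>114)&(W[...,2]<130)
print("top",t.sum(),W[t].mean(0).round(1) if t.any() else "")
p,d=robot.grab_frame("scene");V=world("scene",d)[312:362,222:275][d[312:362,222:275]>0]
print("knob z",np.sort(V[:,2])[-5:].round(1)); cv2.imwrite("pics/hover.png",p[...,::-1])
go(449,26,250)
```

```text
[634.  -27.1 161.2] [0.1 0.1 0.1]
top 836 [636.5 -25.4 118.7]
knob z [67.9 68.2 68.3 68.4 68.6]
t 9.38 [634.  -27.1 161.2] F [0.9 0.8 0. ] open 0.1 tilt [ 0.  0. -1.]
delta frac [-0.3826 -0.2916 -0.2219]
```

View pics/hover.png

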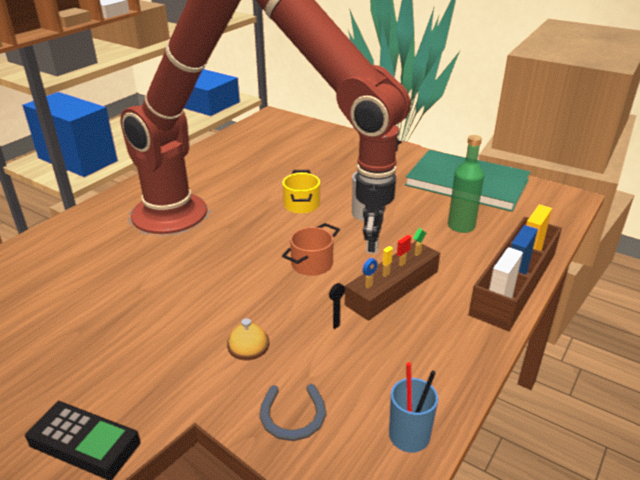

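The scene view shows the fingertips at (372,248) just above the blue head at (370,267), with the bell knob back up at (246,323). The hold lasted almost 3 s, so I rise straight up.

Call:
{"name": "step_arm", "arguments": {
  "plan": [
    {"delta_pos": [0, 0, -0.05], "dr": [0, 0, 0], "gripper": 0},
    {"delta_pos": [0, 0, -0.12], "dr": [0, 0, 0], "gripper": 0},
    {"delta_pos": [0, 0, -0.19], "dr": [0, 0, 0], "gripper": 0},
    {"delta_pos": [0, 0, -0.22], "dr": [0, 0, 0], "gripper": 0},
    {"delta_pos": [0, 0, -0.22], "dr": [0, 0, 0], "gripper": 0}
  ]
}}

```text
t: 9.8
eef_pos: [636.1, -27.1, 253.4]
ee_rot: [0.001, 0.983, 0.185, 0.004]
force: [-0.3, -0.3, 0.5]
opening: 0.2
grip_force: 0.0
```

Call:
{"name": "step_arm", "arguments": {
  "plan": [
    {"delta_pos": [-0.04, -0.03, 0], "dr": [0, 0, 0], "gripper": 0},
    {"delta_pos": [-0.1, -0.076, 0], "dr": [0, 0, 0], "gripper": 0},
    {"delta_pos": [-0.16, -0.122, 0], "dr": [0, 0, 0], "gripper": 0},
    {"delta_pos": [-0.22, -0.168, 0], "dr": [0, 0, 0], "gripper": 0},
    {"delta_pos": [-0.28, -0.213, 0], "dr": [0, 0, 0], "gripper": 0},
    {"delta_pos": [-0.33, -0.251, 0], "dr": [0, 0, 0], "gripper": 0},
    {"delta_pos": [-0.37, -0.282, 0], "dr": [0, 0, 0], "gripper": 0},
    {"delta_pos": [-0.383, -0.292, 0], "dr": [0, 0, 0], "gripper": 0}
  ]
}}

```text
t: 10.47
eef_pos: [444.7, 26.9, 248.2]
ee_rot: [-0.0, 0.983, 0.186, -0.003]
force: [-0.2, 0.2, -0.9]
opening: 0.2
grip_force: 0.0
```

Run:
```python
from h import *
p,W,h=wrist("w4")
m=(h[...,0]<12)&(W[...,2]>62)&(W[...,2]<76)&(np.hypot(W[...,0]-449,W[...,1]-26)<58)
c,r=cv2.minEnclosingCircle(W[m][:,:2].astype(np.float32)) if m.any() else (0,0);print("rim",m.sum(),c,r,W[m].min(0),W[m].max(0))
go(449,26,109)
```

```text
rim 1902 (448.72406005859375, 25.859174728393555) 57.681793212890625 [397.48561187 -27.78913745  62.00343111] [497.12246987  78.98300666  72.89393127]
t 10.72 [450.2  25.6 249.1] F [ 0.3  0.  -0.1] open -0.2 tilt [ 0.001 -0.    -1.   ]
delta frac [-0.0027 -0.0022  0.3501]
```

View pics/w4.png

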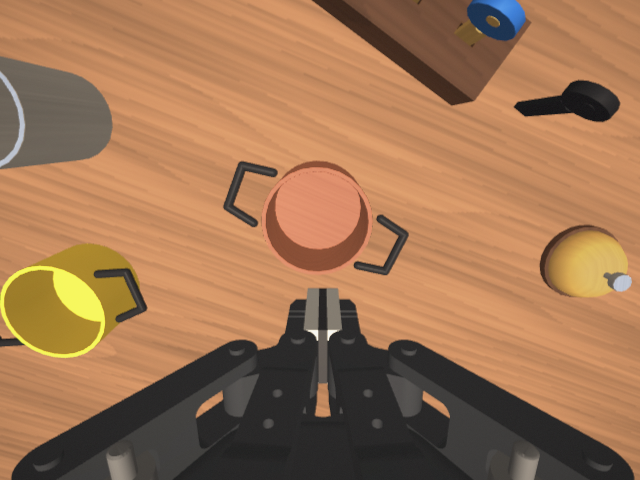

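The wrist view shows the copper pot's mouth centred at (317,218), in line with the fingers and at about (448,26). I descend to TCP z of about 109.

Call:
{"name": "step_arm", "arguments": {
  "plan": [
    {"delta_pos": [-0.003, -0.002, 0.04], "dr": [0, 0, 0], "gripper": 0},
    {"delta_pos": [-0.003, -0.002, 0.1], "dr": [0, 0, 0], "gripper": 0},
    {"delta_pos": [-0.003, -0.002, 0.16], "dr": [0, 0, 0], "gripper": 0},
    {"delta_pos": [-0.003, -0.002, 0.22], "dr": [0, 0, 0], "gripper": 0},
    {"delta_pos": [-0.003, -0.002, 0.27], "dr": [0, 0, 0], "gripper": 0},
    {"delta_pos": [-0.003, -0.002, 0.31], "dr": [0, 0, 0], "gripper": 0},
    {"delta_pos": [-0.003, -0.002, 0.335], "dr": [0, 0, 0], "gripper": 0},
    {"delta_pos": [-0.003, -0.002, 0.345], "dr": [0, 0, 0], "gripper": 0}
  ]
}}

```text
t: 11.38
eef_pos: [447.8, 25.9, 109.2]
ee_rot: [-0.0, 0.983, 0.184, -0.001]
force: [0.3, 0.2, -0.1]
opening: -0.3
grip_force: 0.0
```

Run:
```python
from h import *
f=[]
for _ in range(45): robot.grab_frame("top"); f.append(robot.get_obs()["eef_pos"])
print(np.mean(f[5:],0).round(1),np.ptp(f[5:],0).round(1))
go(448,26,109)
```

```text
[447.5  26.4 111.4] [0.9 0.1 0.7]
t 13.63 [447.4  26.4 111.3] F [-1.   0.3 -0.5] open 0.2 tilt [ 0.  0. -1.]
delta frac [0.0011 0.0015 0.0056]
```

The hold above the pot lasted over 2.2 s. I rise clear, check for displacement and hand in.

Call:
{"name": "step_arm", "arguments": {
  "plan": [
    {"delta_pos": [0, 0, -0.05], "dr": [0, 0, 0], "gripper": 0},
    {"delta_pos": [0, 0, -0.12], "dr": [0, 0, 0], "gripper": 0},
    {"delta_pos": [0, 0, -0.19], "dr": [0, 0, 0], "gripper": 0},
    {"delta_pos": [0, 0, -0.26], "dr": [0, 0, 0], "gripper": 0},
    {"delta_pos": [0, 0, -0.32], "dr": [0, 0, 0], "gripper": 0},
    {"delta_pos": [0, 0, -0.34], "dr": [0, 0, 0], "gripper": 0},
    {"delta_pos": [0, 0, -0.34], "dr": [0, 0, 0], "gripper": 0},
    {"delta_pos": [0, 0, -0.34], "dr": [0, 0, 0], "gripper": 0}
  ]
}}

```text
t: 14.3
eef_pos: [446.9, 26.3, 246.7]
ee_rot: [-0.0, 0.983, 0.185, -0.0]
force: [-0.6, -0.7, 0.3]
opening: -0.1
grip_force: 0.0
```

Run:
```python
from h import *
p,d=robot.grab_frame("scene");a=np.load("scene.npz")["p"]
for n,(u0,v0,u1,v1) in dict(bell=(222,312,275,362),keys=(340,230,445,315),pot=(280,220,342,275)).items():
    print(n,"mean change",np.abs(p[v0:v1,u0:u1].astype(int)-a[v0:v1,u0:u1]).mean().round(1))
go(448,26,250)
print(robot.hand_in())
```

```text
bell mean change 3.4
keys mean change 3.7
pot mean change 3.5
t 14.35 [446.4  26.3 246. ] F [ 0.2  0.4 -0.3] open 0.1 tilt [-0.003 -0.    -1.   ]
delta frac [ 0.0034  0.002  -0.01  ]
the job is handed in; nothing more can be done
None
```

I pressed the bell about 8 mm and let it back up, held over the blue key for about 3 s and the copper pot for over 2 s, found no sign that the bell, keys or pot had moved, and handed the job in; no verdict came back.

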